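# Clamp a hub shell in the quick-release bench clamp

### The job

The small hub shell stands loose in the quick-release clamp on the bench. Squeeze the two side buttons of the sliding jaw together, slide the jaw up so that its sprung pad pushes the hub into the end stop, and let go so that both buttons spring out and lock the jaw with the hub firmly held: upright, the pad pressed in by at least a quarter of its stroke but not all the way. Be gentle with the thin hub, and leave the other things on the bench where they are.

Things in the scene. Friction and masses are not known exactly. Their poses are not given: they have to be found in the camera images.
- clamp: Quick-release clamp, fixed to the bench: grey base 310 x 96 x 12 mm, x = -170 to +140 mm, with two steel rails (top 34 mm over the bench, outer faces 80 mm apart). Origin on the bench on its middle line; x along the rails from jaw to end stop, y to the left, z up. Between the rails a trough 56 mm wide, floor 12 mm over the bench.
- trough (a point): A point on the trough's floor, 63 mm ahead of the clamp's origin. The end stop, a V-shaped block 45 mm high open towards the jaw, is bolted in the trough with the bottom of its V within 20 mm of here along x; its place differs each time and is not reported: find it by feel or by eye.
- jaw_mid (a point): Midway between the two buttons of the sliding jaw, 58 mm over the bench, axes as the clamp's. The jaw is an aluminium block 50 mm long (x), 40 mm wide, top 79 mm over the bench. The buttons are black ribbed upright plates on its +y and -y sides, 28 mm long and 28 mm high, centred at this height, 66 mm over the outer faces when out, 52 mm when both are fully in.
- jaw (a joint): How far the jaw has slid towards the end stop, in m (0 to 0.135); friction about 1 N, 2 N when moved fast. It starts in a 30 mm parking slot; ahead, the rails have a notch every 8 mm. It passes from notch to notch only while both buttons are pressed 4 mm or more. Let go between notches, it is pushed back by the pressed pad, up to 10 mm, to the last notch, where both buttons click out.
- button_left (a joint): How far the button on the clamp's +y side is pressed in, in m: 0 = out, 0.007 = fully in. Spring 5 N (out) to 8 N (in). If it reads about 0.0035 when let go, it rests on a tooth between two notches.
- pad (a joint): How far the sprung pad on the jaw's front is pressed in, in m: 0 = out, 0.020 = fully in, a hard stop. The pad is a black plate 40 mm wide, 14 to 60 mm over the bench, its face 53 mm ahead of jaw_mid when out. Spring: 3 N at 0, 0.4 N more per mm, 11 N at 0.020.
- hub: The loose aluminium hub shell standing on end in the trough between pad and end stop, 10 to 25 mm short of the stop: two flanges of 46 mm diameter, narrower waist, 46 mm tall with an axle stub 14 mm thick and 10 mm high on top; about 0.2 kg. Origin at the centre of its underside, z along its axis (up).
- button_right (a joint): How far the button on the clamp's -y side is pressed in; otherwise as button_left.
- wrench: A wrench lying beside the clamp; leave it.
- screwdriver: A screwdriver lying beside the clamp; leave it.
- sprocket: A flat dark ring 60 mm wide, 8 mm thick, beside the clamp; leave it.
- grease_jar: A jar 56 mm wide and 50 mm high beside the clamp; leave it.
- oil_bottle: A bottle 52 mm wide and 130 mm high; leave it.
- spare_hub: A longer hub shell, 42 mm wide and 80 mm high, standing on the bench away from the clamp; leave it.
- parts_bowl: A steel bowl 100 mm wide and 35 mm high; leave it.
Mind the look-alikes: they are no part of the job. Leave any blue or pink look-alike of the hub alone.

How it is judged:
By the outcome, as a careful person would: the job done as asked, in the order asked, and still so for the second after the job is handed in, with the robot touching nothing.
It also fails if it takes over 45 s, if anything falls off the work surface, if the arm or the gripper's body presses on something with over 40 N, if the wrist force passes 120 N, or if a joint passes its speed limit or range.

### The arm

A 6-joint arm with a two-finger parallel gripper is mounted at the origin on the work surface. World frame = base frame: x ahead of the robot, y to its left, z up, the work surface at z = 0. Lengths are in mm, angles in rad, forces in N, time in s.
With the tool pointing down it reaches from about 350 to 1000 mm from the base axis. Payload 7.1 kg.
Tool frame: the origin (TCP) lies midway between the tips of the shut fingers; the grasp point (between the pads) lies bot.grip_point_offset behind it (bot.grip_point_offset is the distance from the TCP to the grasp point, in mm); x points along the fingers, y is the direction in which the jaws open and shut, and the axes are right-handed (so a half turn about x gives the same grasp; the last joint's range is limited). The gripper opens to 85 mm and grips with 20 to 120 N. Pads are 22 mm wide; open, the fingers measure 114 mm over their backs; the gripper's body (76 mm by 85 mm) begins 54 mm behind the grasp point. The pads swing forward as they close: fully open they stand 13 mm farther back than shut.
Start: joints at [-1.158, 0.423, 1.63, -0, 1.089, -0.019], TCP at [261.581, -567.609, 231.319] pointing down, gripper open.
Joint ranges: [-3, 3], [-0.9, 2.11], [0.09, 2.58], [-1.31, 4.45], [0.11, 2.69], [-2.54, 2.54]. Speed limits (rad/s): [2.39, 2.39, 3.01, 3.14, 3.14, 3.14].

### API

Orientations are given as a unit quaternion [w, x, y, z].
In Python, from plant import readout, optics, job, spotter, bot gives the robot as it stands.
- The arm moves only by the tool jog_arm, never from a script. Its arguments are lists of equal length, an entry for each row: "xyz": the shift along the tool's x, y, z each as a share of 0.1 m, from -1 to 1, a list of three; "rotation": the turn, a rotation vector about the tool's x, y, z each as a share of pi rad, from -1 to 1, a list of three; "jaw": the opening in per cent of the stroke, from 0 (shut) to 100 (fully open). In form: {"xyz": [[x, y, z], ...], "rotation": [[ax, ay, az], ...], "jaw": [jaw, ...]}. A call has exactly 8 rows; each row is the pose to reach, as a shift and turn from the pose commanded when the call began, along the tool's axes at that moment, turning the shorter way round; what a row does not reach only later rows make up. A row lasts 1/10 s, in which the tool goes at most 50 mm and 8.59 degrees, less where a joint would pass 70% of its speed; a pose out of reach is approached as far as the arm can. A call with a number of a shift or a turn outside -1 to 1 is refused whole. A call with a gripper value outside its range is refused whole. The fingers move at their own pace and stop on an object; the grip force is fixed at half the most. Time passes only in rows, so rows that repeat a pose let the fingers close, or fill a call up. It gives the time, the measured TCP pose, the force and the opening at its end, in the units of the state.
- readout.get_state(): the state, without advancing time (a new reading comes with each control period).
- optics.grab_frame(name): name is "scene" or "top" or "wrist"; returns the picture (480x640x3 uint8, red, green, blue); there is no depth.
- optics.calibration(name): a dict with "camera_matrix" (3x3 intrinsics, pixels), "camera_from_world" (4x4, takes a point from world to camera coordinates). Camera axes: x right, y up, looking along -z (the intrinsics and any distortion apply to the point x, -y, -z); pixel columns grow to the right and rows downward; lengths in mm; the calibration is good to about 2 mm. A picture is of the moment at which its call begins: read the wrist's pose just before it. calibration takes no time and is no camera call; for the wrist camera it gives the pose at the moment of the call.
- job.finish_job(): hands the job in, once; it reports no verdict.
Trained networks look in the newest picture that a camera, given by its name, has taken for a name from the list of things; names that differ only in an ending like _2 or _b are one class to them, and where a whole thing is asked for, a point or a joint stands for the part that bears it (a point fixed in the world has none). Each returns a list of dicts, best first, with "confidence" (0 to 1); they miss things now and then, are a little off and sometimes report something else, mostly with a low value. They report only what shows in the picture. A call takes as long as a camera call. They do not tell look-alikes from the thing itself.
- spotter.spot_in(camera, name): "point" ([column, row] in pixels, amid what is visible of it).
- spotter.place_of(camera, name): "point" ([column, row] in pixels: a listed point, or the origin of a listed thing).
The state is a dict: "t": time; "joints": joint angles; "joint_vel": joint speeds; "joint_efforts": joint torques, N m; "tool_pos": TCP position; "ee_rot": TCP orientation; "contact_force": force on the tool from outside, world axes, zero at the start; "wrist_torque": the same for the moment, N m; "opening": opening from 0.0 (shut) to 1.0 (fully open).
Only numpy, scipy, OpenCV 4.12 (cv2) and the standard library are available. Lean on these libraries where they do the work, as an engineer would, in place of code of your own. Each camera call takes 0.05 s, during which the arm holds its last target. There are 200 camera calls.

## Working session

There is one attempt and no reset: what is moved stays moved. The work goes in short steps, Python scripts to look and compute and a tool call to move; the robot and the scene stay as the last step left them, time stands still between calls to the robot, and variables do not carry over. Pictures are saved under pics/ and viewed, on a budget of 10 in all, crops included, one or two more only if the job needs it, and the job is handed in when it is done.

Besides the shell and the picture viewer there is one more tool, called as name(argument=value, ...) on one line, values as JSON. jog_arm: Moves the arm, as the interface text tells. Shift numbers are shares of 0.1 m and turn numbers shares of pi rad, none past 1 either way. Its arguments: {"type":"object","properties":{"xyz":{"type":"array","items":{"type":"array","items":{"type":"number"}}},"rotation":{"type":"array","items":{"type":"array","items":{"type":"number"}}},"jaw":{"type":"array","items":{"type":"number"}}},"required":["xyz","rotation","jaw"]}

```bash
mkdir -p pics
cat > h.py <<'E'
import numpy as np, cv2
from plant import readout, optics, job, spotter, bot
def ray(cam,px):
    c=optics.calibration(cam);K=np.array(c["camera_matrix"]);T=np.array(c["camera_from_world"])
    d=np.linalg.solve(K,[px[0],px[1],1.]);d=np.array([d[0],-d[1],-d[2]])
    R=T[:3,:3];return -R.T@T[:3,3],R.T@d
def at_z(cam,px,z):
    o,d=ray(cam,px);return o+d*(z-o[2])/d[2]
def proj(cam,P):
    c=optics.calibration(cam);K=np.array(c["camera_matrix"]);T=np.array(c["camera_from_world"])
    p=T[:3,:3]@np.array(P,float)+T[:3,3];q=K@np.array([p[0],-p[1],-p[2]]);return q[:2]/q[2]
E
python3 - <<'E'
from h import *
s=readout.get_state();print(s, bot.grip_point_offset)
for c in("scene","top"):
    im=optics.grab_frame(c);cv2.imwrite(f"pics/{c}0.png",im[:,:,::-1])
    print(c,ray(c,[320,240]),optics.calibration(c).keys())
    for n,z in(("clamp",0),("trough",12),("jaw_mid",58),("hub",12)):
        for r in spotter.place_of(c,n)[:3]: print(n,r,at_z(c,r["point"],z).round(1))
E
```

```text
{'t': 0.0, 'joints': array([-1.15798876e+00,  4.23826186e-01,  1.63070659e+00, -3.40082797e-05,
        1.08857500e+00, -1.89921009e-02]), 'joint_vel': array([-5.58423488e-04, -5.96579823e-04, -4.51253303e-04, -1.12188031e-03,
        8.42747012e-04,  5.62800457e-05]), 'joint_efforts': array([-2.20198883e-03, -5.57385385e+01, -2.81740165e+01, -2.49393901e-05,
        7.26567159e-03, -6.21464642e-05]), 'tool_pos': array([ 261.36609272, -567.12302521,  230.54831186]), 'ee_rot': array([-0.15096315, -0.69057397, -0.15200964,  0.69080445]), 'contact_force': array([-0.29368824, -0.76272722, -0.60548298]), 'wrist_torque': array([-0.02026705,  0.00440378, -0.02995893]), 'opening': 1.002588752128337} 18.700000000000003
scene (array([1218.96711403,   -7.15185332,  709.37780363]), array([-0.71969828,  0.01013846, -0.69441739])) dict_keys(['camera_matrix', 'camera_from_world'])
clamp {'point': [322.4, 261.7], 'confidence': 0.92} [550.4   5.7   0. ]
trough {'point': [354.9, 259.5], 'confidence': 0.71} [559.8  73.7  12. ]
jaw_mid {'point': [271.9, 240.5], 'confidence': 0.57} [538.8 -96.   58. ]
hub {'point': [327.4, 257.1], 'confidence': 0.95} [549.1  16.6  12. ]
hub {'point': [309.3, 201.9], 'confidence': 0.83} [363.  -17.4  12. ]
hub {'point': [317.4, 342.9], 'confidence': 0.81} [758.7 -11.9  12. ]
top (array([ 441.06693388,   42.10825445, 1444.29197909]), array([ 0.07362593,  0.00960227, -0.99734027])) dict_keys(['camera_matrix', 'camera_from_world'])
clamp {'point': [341.4, 240.5], 'confidence': 0.74} [547.   6.   0.]
trough {'point': [311.9, 236.3], 'confidence': 0.59} [555.2  74.8  12. ]
jaw_mid {'point': [177.9, 244.8], 'confidence': 0.16} [529.8 373.7  58. ]
hub {'point': [329.6, 240.0], 'confidence': 0.82} [547.   33.6  12. ]
hub {'point': [352.4, 156.7], 'confidence': 0.82} [743.2 -18.1  12. ]
hub {'point': [351.6, 326.6], 'confidence': 0.59} [348.1 -18.6  12. ]
```

Run:
```python
import cv2,numpy as np
a=cv2.imread("pics/scene0.png")[120:420,170:470];b=cv2.imread("pics/top0.png")[130:350,200:460]
a=cv2.resize(a,(400,400),interpolation=3);cv2.imwrite("pics/a.png",np.hstack([cv2.resize(cv2.imread("pics/scene0.png")[180:320,230:430],(400,280),interpolation=3),cv2.resize(cv2.imread("pics/top0.png")[170:310,240:440],(400,280),interpolation=3)]))
b=cv2.imread("pics/scene0.png");cv2.imwrite("pics/b.png",b)
```

```text
(no output)
```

View pics/scene0.png

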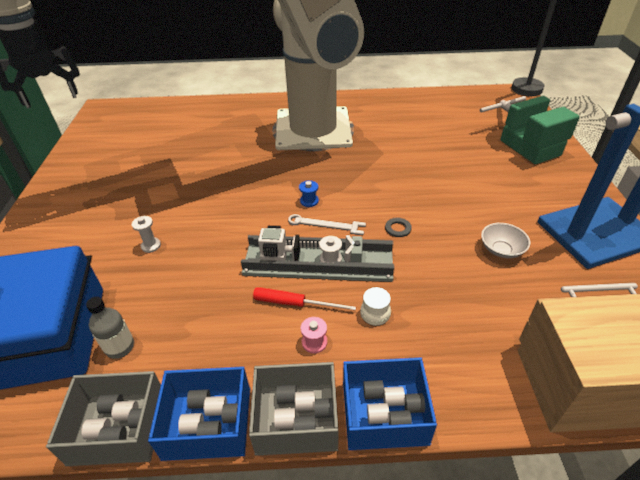

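View pics/a.png

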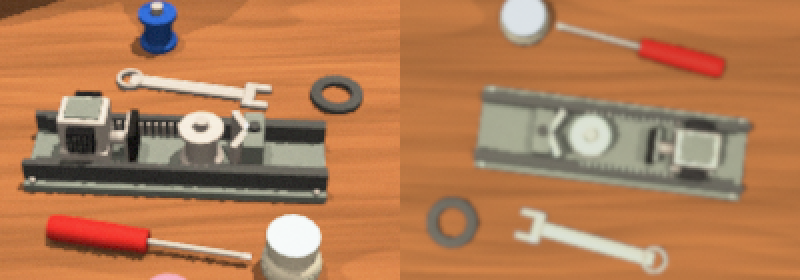

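The silver hub at scene (330,247), standing in the clamp, is the hub. The blue one at (309,192) and the pink one at (314,333) are look-alikes outside the clamp. The clamp's x axis runs roughly along world +y. Next I'll estimate the clamp pose.

Run:
```python
from h import *
from scipy.spatial.transform import Rotation as R
s=readout.get_state();q=s["ee_rot"];print(R.from_quat(q[[1,2,3,0]]).as_matrix().round(3))
for n,p in dict(stopF=(282.5,214),stopN=(278.5,252.5),jawN=(411,269),jawF=(415,229)).items(): print(n,at_z("top",p,12).round(1),at_z("top",p,34).round(1))
print("jawtop c", at_z("top",(240+296/2,170+149/2),79), at_z("scene",(230+83/2,180+110/2),79))
print("hubtop",at_z("top",(240+190/2,170+134/2),68), at_z("scene",(230+203/2,180+120/2),68))
print(optics.calibration("wrist"))
```

```text
[[-0.     0.419 -0.908]
 [ 0.    -0.908 -0.419]
 [-1.    -0.     0.   ]]
stopF [606.7 143.7  12. ] [604.1 142.1  34. ]
stopN [516.9 151.7  12. ] [515.8 150.   34. ]
jawN [ 481.4 -155.2   12. ] [ 480.8 -152.2   34. ]
jawF [ 574.4 -164.6   12. ] [ 572.4 -161.4   34. ]
jawtop c [533.21783379 -95.15995173  79.        ] [544.72127032 -94.5646747   79.        ]
hubtop [549.67212209  21.98253088  68.        ] [555.78072407  25.32334404  68.        ]
{'camera_matrix': array([[341.67471565,   0.        , 327.0444027 ],
       [  0.        , 341.67471565, 235.20135862],
       [  0.        ,   0.        ,   1.        ]]), 'camera_from_world': array([[ 4.18449797e-01, -9.08239543e-01, -8.36095384e-04,
        -6.24416294e+02],
       [ 8.65375686e-01,  3.98980423e-01, -3.03215344e-01,
         3.96211035e+01],
       [ 2.75725752e-01,  1.26156863e-01,  9.52921695e-01,
        -3.80482270e+02],
       [ 0.00000000e+00,  0.00000000e+00,  0.00000000e+00,
         1.00000000e+00]])}
```

jog_arm(xyz=[[0,-0.08,-0.13],[0,-0.18,-0.28],[0,-0.28,-0.45],[0,-0.38,-0.6],[0,-0.47,-0.75],[0,-0.55,-0.88],[0,-0.62,-0.98],[0,-0.625,-1]], rotation=[[-0.04,0,0],[-0.085,0,0],[-0.13,0,0],[-0.175,0,0],[-0.22,0,0],[-0.265,0,0],[-0.305,0,0],[-0.327,0,0]], jaw=[100,100,100,100,100,100,100,100])

```text
t: 1.3
tool_pos: [326.8, -467.8, 231.4]
ee_rot: [0.473, 0.526, 0.473, -0.526]
contact_force: [-1.2, -0.8, -0.5]
opening: 1.001
```

jog_arm(xyz=[[0,0.05,-0.12],[0,0.11,-0.25],[0,0.16,-0.38],[0,0.22,-0.5],[0,0.27,-0.63],[0,0.32,-0.75],[0,0.38,-0.88],[0,0.43,-1]], rotation=[[0,0,0],[0,0,0],[0,0,0],[0,0,0],[0,0,0],[0,0,0],[0,0,0],[0,0,0]], jaw=[100,100,100,100,100,100,100,100])

```text
t: 2.1
tool_pos: [380.8, -373.3, 231.4]
ee_rot: [0.471, 0.527, 0.471, -0.527]
contact_force: [0.5, 0.7, 0.4]
opening: 1.002
```

jog_arm(xyz=[[0,0.05,-0.12],[0,0.11,-0.25],[0,0.16,-0.38],[0,0.22,-0.5],[0,0.27,-0.63],[0,0.32,-0.75],[0,0.38,-0.88],[0,0.43,-1]], rotation=[[0,0,0],[0,0,0],[0,0,0],[0,0,0],[0,0,0],[0,0,0],[0,0,0],[0,0,0]], jaw=[100,100,100,100,100,100,100,100])

```text
t: 2.9
tool_pos: [434.6, -278.8, 231.3]
ee_rot: [0.471, 0.527, 0.471, -0.527]
contact_force: [0.2, -1.0, 0.7]
opening: 1.0
```

jog_arm(xyz=[[0,0.05,-0.12],[0,0.11,-0.25],[0,0.16,-0.38],[0,0.22,-0.5],[0,0.27,-0.63],[0,0.32,-0.75],[0,0.38,-0.88],[0,0.43,-1]], rotation=[[0,0,0],[0,0,0],[0,0,0],[0,0,0],[0,0,0],[0,0,0],[0,0,0],[0,0,0]], jaw=[100,100,100,100,100,100,100,100])

```text
t: 3.7
tool_pos: [488.5, -184.2, 231.3]
ee_rot: [0.471, 0.527, 0.471, -0.527]
contact_force: [-0.3, 0.3, -0.9]
opening: 1.003
```

Run:
```python
from h import *
im=optics.grab_frame("wrist");cv2.imwrite("pics/w1.png",im[:,:,::-1])
print(ray("wrist",[320,240]))
for n,z in(("clamp",0),("trough",12),("jaw_mid",58),("hub",12)):
    for r in spotter.place_of("wrist",n)[:2]: print(n,r,at_z("wrist",r["point"],z).round(1))
```

```text
(array([ 497.56173599, -105.85198362,  374.18644156]), array([-0.05537042, -0.31108088, -0.949097  ]))
jaw_mid {'point': [372.1, 111.1], 'confidence': 0.61} [536.6 -99.1  58. ]
hub {'point': [162.2, 53.5], 'confidence': 0.89} [347.6 -24.6  12. ]
```

View pics/w1.png

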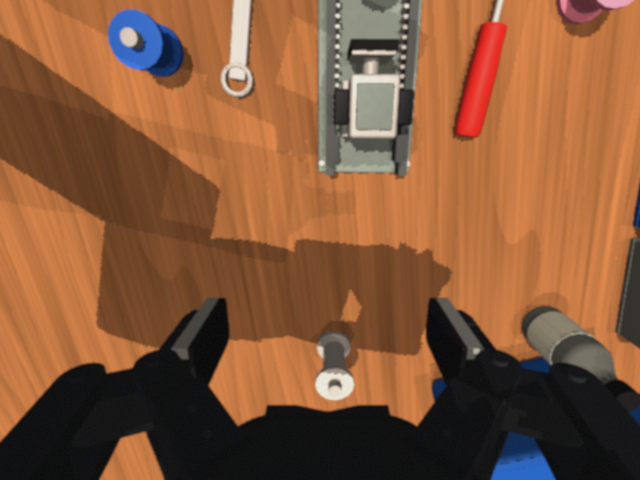

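Wrist view: jaw top spans (352–398, 75–137), and the buttons' outer faces are at columns about 335 and 412, rows 89–126. The base's rear corners are near (318,170) and (410,174).

Run:
```python
from h import *
# camera moved nowhere since picture
L=[at_z("wrist",p,72) for p in((335,89),(335,124))];Rr=[at_z("wrist",p,72) for p in((412,90),(411,126))]
print(L,Rr,(sum(L)+sum(Rr))/4)
J=[at_z("wrist",p,79) for p in((357,75),(398,75),(397,135),(351,137))];print(np.round(J,1),sum(J)/4)
print([at_z("wrist",p,34).round(1) for p in((320,0),(319,170),(423,0),(407,172))])
```

```text
[array([505.83851808, -79.52590911,  72.        ]), array([ 503.00700277, -106.55386151,   72.        ])] [array([568.2823014 , -87.27624247,  72.        ]), array([ 566.42580504, -115.26147173,   72.        ])] [535.88840682 -97.15437121  72.        ]
[[ 523.9  -72.    79. ]
 [ 556.   -75.6   79. ]
 [ 553.  -120.9   79. ]
 [ 515.  -118.3   79. ]] [536.98846852 -96.68386165  79.        ]
[array([501.6,  -4.5,  34. ]), array([ 483.7, -147.5,   34. ]), array([589.3, -14.3,  34. ]), array([ 569.7, -159. ,   34. ])]
```

jog_arm(xyz=[[0.1,0.05,-0.12],[0.2,0.1,-0.24],[0.3,0.15,-0.36],[0.4,0.2,-0.48],[0.5,0.25,-0.6],[0.6,0.3,-0.74],[0.7,0.35,-0.86],[0.75,0.385,-0.92]], rotation=[[0.002,0,0],[0.002,0,0],[0.002,0,0],[0.002,0,0],[0.002,0,0],[0.002,0,0],[0.002,0,0],[0.002,0,0]], jaw=[100,100,100,100,100,100,100,100])

```text
t: 4.75
tool_pos: [536.5, -96.6, 155.0]
ee_rot: [-0.47, -0.528, -0.47, 0.529]
contact_force: [-0.8, -0.2, 0.1]
opening: 1.001
```

Run:
```python
from h import *
im=optics.grab_frame("wrist");cv2.imwrite("pics/w2.png",im[:,:,::-1])
s=readout.get_state();print(s["tool_pos"],s["t"],s["contact_force"])
for n,z in(("trough",12),("jaw_mid",58),("hub",12)):
    for r in spotter.place_of("wrist",n)[:2]: print(n,r,at_z("wrist",r["point"],z).round(1))
```

```text
[536.81014743 -96.41425587 154.76086222] 4.8 [ 0.90631152  0.42175897 -0.27942659]
trough {'point': [184.9, 93.4], 'confidence': 0.21} [438.3  17.6  12. ]
trough {'point': [329.5, 238.8], 'confidence': 0.18} [ 536.3 -113.6   12. ]
jaw_mid {'point': [330.6, 235.7], 'confidence': 0.72} [538.9 -97.   58. ]
hub {'point': [90.2, 156.2], 'confidence': 0.93} [349.4 -20.9  12. ]
hub {'point': [574.2, 94.6], 'confidence': 0.69} [739.4 -19.7  12. ]
```

View pics/w2.png

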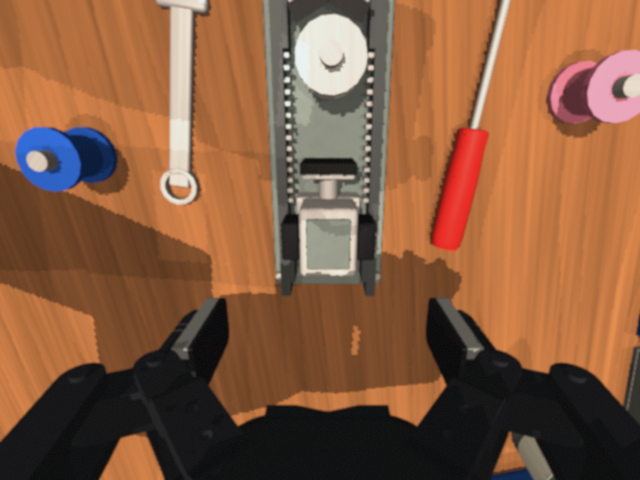

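The jaw is centred under the gripper: buttons at columns 282 and 376, mid 329, against a finger mid of about 328. The clamp runs straight up the image, and the hub stub is at (331,55).

Run:
```python
from h import *
B=[at_z("wrist",p,72) for p in((282,216),(283,260),(376,216),(375,260))];print(np.round(B,1),sum(B)/4)
J=[at_z("wrist",p,79) for p in((302,207),(356,207),(356,275),(301,275))];print(sum(J)/4)
h=at_z("wrist",(331,55),68);p=at_z("wrist",(328,160),60);print("hub",h,"padface",p)
r0=[at_z("wrist",p,34).round(1) for p in((266,0),(276,280),(394,0),(379,280))];print(r0)
```

```text
[[ 507.9  -75.1   72. ]
 [ 503.5 -107.2   72. ]
 [ 571.8  -82.6   72. ]
 [ 568.7 -114.9   72. ]] [537.96785198 -94.94493894  72.        ]
[537.72613615 -95.21959363  79.        ]
hub [552.60536933  20.1642357   68.        ] padface [543.43947702 -42.50736434  60.        ]
[array([514.3,  64.1,  34. ]), array([ 487.7, -139. ,   34. ]), array([599.2,  54.1,  34. ]), array([ 574.6, -149.2,   34. ])]
```

jog_arm(xyz=[[0.15,0.01,-0.01],[0.3,0.01,-0.01],[0.45,0.01,-0.01],[0.6,0.01,-0.01],[0.72,0.01,-0.01],[0.83,0.01,-0.01],[0.93,0.01,-0.01],[1.0,0.01,-0.01]], rotation=[[0,0,0],[0,0,0],[0,0,0],[0,0,0],[0,0,0],[0,0,0],[0,0,0],[0,0,0]], jaw=[100,100,100,100,100,100,100,100])

```text
t: 5.75
tool_pos: [537.4, -97.4, 55.6]
ee_rot: [-0.47, -0.529, -0.47, 0.529]
contact_force: [0.1, 0.5, -0.1]
opening: 1.0
```

jog_arm(xyz=[[0.05,0,0],[0.1,0,0],[0.14,0,0],[0.165,0,0],[0.165,0,0],[0.165,0,0],[0.165,0,0],[0.165,0,0]], rotation=[[0,0,0],[0,0,0],[0,0,0],[0,0,0],[0,0,0],[0,0,0],[0,0,0],[0,0,0]], jaw=[100,100,100,100,90,85,80,80])

```text
t: 6.55
tool_pos: [537.7, -97.3, 40.1]
ee_rot: [0.47, 0.529, 0.47, -0.529]
contact_force: [0.1, 0.1, -0.5]
opening: 0.8
```

jog_arm(xyz=[[0,0,0],[0,0,0],[0,0,0],[0,0,0],[0,0,0],[0,0,0],[0,0,0],[0,0,0]], rotation=[[0,0,0],[0,0,0],[0,0,0],[0,0,0],[0,0,0],[0,0,0],[0,0,0],[0,0,0]], jaw=[76,72,68,64,61,59,58,58])

```text
t: 7.35
tool_pos: [537.1, -97.2, 41.3]
ee_rot: [-0.469, -0.528, -0.47, 0.529]
contact_force: [-7.1, 1.4, 19.3]
opening: 0.586
```

Run:
```python
from h import *
im=optics.grab_frame("wrist");cv2.imwrite("pics/w3.png",im[:,:,::-1])
s=readout.get_state();print(s["tool_pos"],s["t"],s["contact_force"],s["wrist_torque"],s["opening"])
```

```text
[537.07299746 -97.21848033  41.27945406] 7.4 [-6.81683667  1.60922044 18.44352458] [ 0.18989106  1.20369241 -0.0184057 ] 0.5839300700079891
```

View pics/w3.png

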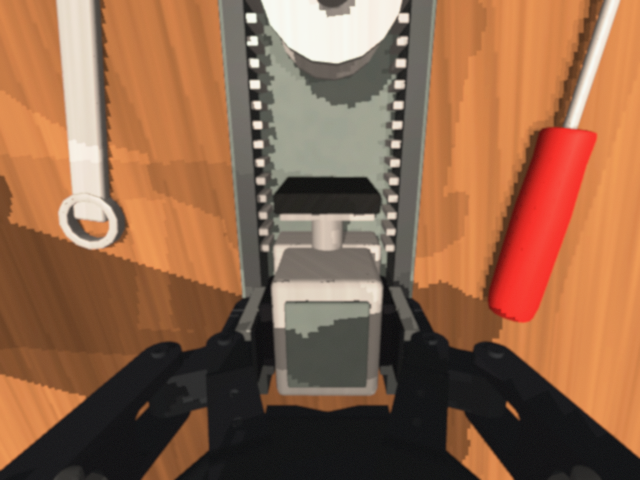

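Both fingers are on the buttons. I'll ease off the vertical and side load, then start sliding.

jog_arm(xyz=[[-0.01,-0.005,0],[-0.018,-0.01,0],[-0.018,-0.01,-0.02],[-0.018,-0.01,-0.05],[-0.018,-0.01,-0.09],[-0.018,-0.01,-0.13],[-0.018,-0.01,-0.17],[-0.018,-0.01,-0.2]], rotation=[[0,0,0],[0,0,0],[0,0,0],[0,0,0],[0,0,0],[0,0,0],[0,0,0],[0,0,0]], jaw=[58,58,58,58,58,58,58,58])

```text
t: 8.2
tool_pos: [539.3, -76.8, 41.6]
ee_rot: [0.47, 0.529, 0.47, -0.528]
contact_force: [4.0, -1.8, -5.2]
opening: 0.585
```

jog_arm(xyz=[[0,-0.003,-0.03],[0,-0.003,-0.06],[0,-0.003,-0.09],[0,-0.003,-0.12],[0,-0.003,-0.15],[0,-0.003,-0.18],[0,-0.003,-0.2],[0,-0.003,-0.2]], rotation=[[0,0,0],[0,0,0],[0,0,0],[0,0,0],[0,0,0],[0,0,0],[0,0,0],[0,0,0]], jaw=[58,58,58,58,58,58,58,58])

```text
t: 9.0
tool_pos: [541.6, -56.9, 41.5]
ee_rot: [0.47, 0.529, 0.469, -0.528]
contact_force: [6.5, 0.3, -7.9]
opening: 0.586
```

Run:
```python
from h import *
im=optics.grab_frame("wrist");cv2.imwrite("pics/w4.png",im[:,:,::-1])
s=readout.get_state();print(s["tool_pos"],s["t"],s["contact_force"],s["opening"])
```

```text
[541.66880506 -56.87917973  41.57806892] 9.05 [ 4.58338944  0.90243582 -8.02719154] 0.5837304785167964
```

View pics/w4.png

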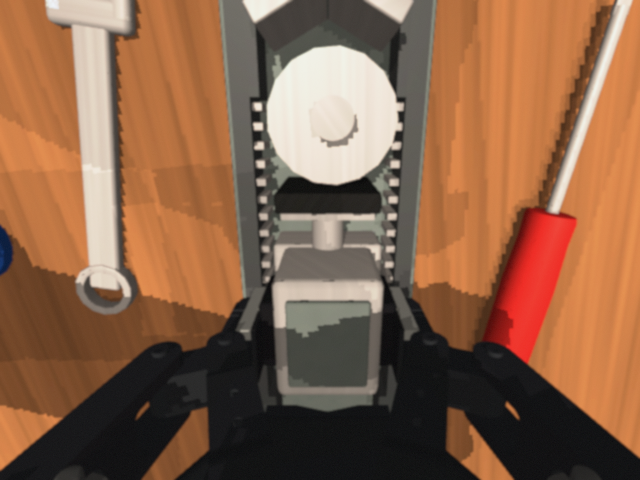

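The pad is still out and the hub is just ahead of it. I'll slide in small steps and watch the force.

jog_arm(xyz=[[0.004,0.005,-0.02],[0.004,0.005,-0.04],[0.004,0.005,-0.06],[0.004,0.005,-0.08],[0.004,0.005,-0.09],[0.004,0.005,-0.1],[0.004,0.005,-0.1],[0.004,0.005,-0.1]], rotation=[[0,0,0],[0,0,0],[0,0,0],[0,0,0],[0,0,0],[0,0,0],[0,0,0],[0,0,0]], jaw=[58,58,58,58,58,58,58,58])

```text
t: 9.85
tool_pos: [542.8, -47.3, 41.4]
ee_rot: [0.47, 0.529, 0.47, -0.528]
contact_force: [3.0, 0.4, 2.7]
opening: 0.586
```

jog_arm(xyz=[[0,0,-0.01],[0,0,-0.02],[0,0,-0.03],[0,0,-0.04],[0,0,-0.05],[0,0,-0.05],[0,0,-0.05],[0,0,-0.05]], rotation=[[0,0,0],[0,0,0],[0,0,0],[0,0,0],[0,0,0],[0,0,0],[0,0,0],[0,0,0]], jaw=[58,58,58,58,58,58,58,58])

```text
t: 10.65
tool_pos: [543.4, -42.5, 41.5]
ee_rot: [0.47, 0.529, 0.47, -0.528]
contact_force: [2.2, -1.5, 5.4]
opening: 0.584
```

Run:
```python
from h import *
im=optics.grab_frame("wrist");cv2.imwrite("pics/w5.png",im[:,:,::-1])
s=readout.get_state();print(s["tool_pos"],s["t"],s["contact_force"],s["opening"])
```

```text
[543.42065856 -42.45440987  41.43888354] 10.7 [ 2.29993613 -1.72968241  5.32806134] 0.5856257187494771
```

View pics/w5.png

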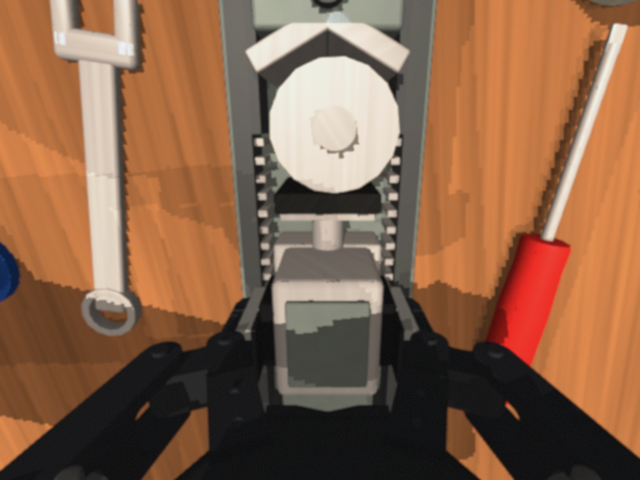

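The pad is touching the hub, and the hub at (334,125) is about 2 mm short of the V (apex near (330,45)). I'll continue.

jog_arm(xyz=[[-0.002,0,-0.01],[-0.002,0,-0.02],[-0.002,0,-0.03],[-0.002,0,-0.04],[-0.002,0,-0.04],[-0.002,0,-0.04],[-0.002,0,-0.04],[-0.002,0,-0.04]], rotation=[[0,0,0],[0,0,0],[0,0,0],[0,0,0],[0,0,0],[0,0,0],[0,0,0],[0,0,0]], jaw=[58,58,58,58,58,58,58,58])

```text
t: 11.5
tool_pos: [543.9, -38.6, 41.5]
ee_rot: [0.47, 0.529, 0.47, -0.529]
contact_force: [4.1, -2.6, 3.1]
opening: 0.581
```

jog_arm(xyz=[[0,0,-0.01],[0,0,-0.02],[0,0,-0.03],[0,0,-0.04],[0,0,-0.04],[0,0,-0.04],[0,0,-0.04],[0,0,-0.04]], rotation=[[0,0,0],[0,0,0],[0,0,0],[0,0,0],[0,0,0],[0,0,0],[0,0,0],[0,0,0]], jaw=[58,58,58,58,58,58,58,58])

```text
t: 12.3
tool_pos: [544.3, -34.9, 41.5]
ee_rot: [0.47, 0.529, 0.47, -0.529]
contact_force: [3.9, -5.1, 2.7]
opening: 0.589
```

jog_arm(xyz=[[0,0,-0.01],[0,0,-0.02],[0,0,-0.03],[0,0,-0.04],[0,0,-0.04],[0,0,-0.04],[0,0,-0.04],[0,0,-0.04]], rotation=[[0,0,0],[0,0,0],[0,0,0],[0,0,0],[0,0,0],[0,0,0],[0,0,0],[0,0,0]], jaw=[58,58,58,58,58,58,58,58])

```text
t: 13.1
tool_pos: [544.7, -31.1, 41.5]
ee_rot: [-0.47, -0.529, -0.469, 0.529]
contact_force: [3.1, -5.8, 2.9]
opening: 0.583
```

Run:
```python
from h import *
im=optics.grab_frame("wrist");cv2.imwrite("pics/w6.png",im[:,:,::-1])
s=readout.get_state();print(s["tool_pos"],s["t"],s["contact_force"],s["opening"])
```

```text
[544.76232874 -31.106123    41.48542986] 13.15 [ 3.00876982 -7.30883915  3.19069737] 0.5869503264420656
```

View pics/w6.png

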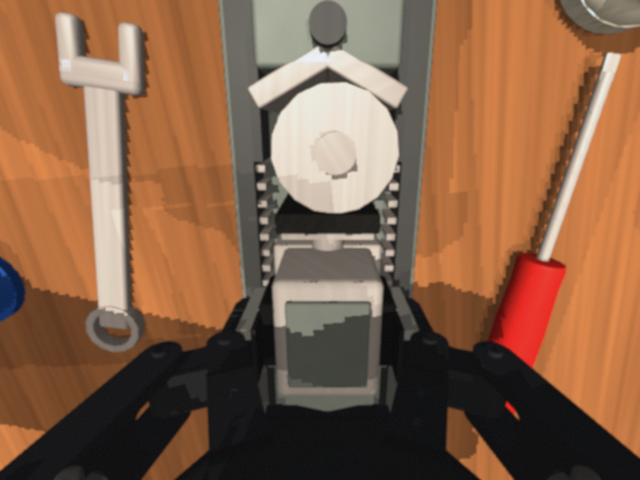

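The pad is pressed in by about 7–8 mm from the picture and the travel, and the force agrees at about 6–7 N. Going to about 16 mm leaves room for the spring-back to the last notch.

jog_arm(xyz=[[0,0,-0.01],[0,0,-0.02],[0,0,-0.03],[0,0,-0.04],[0,0,-0.05],[0,0,-0.05],[0,0,-0.05],[0,0,-0.05]], rotation=[[0,0,0],[0,0,0],[0,0,0],[0,0,0],[0,0,0],[0,0,0],[0,0,0],[0,0,0]], jaw=[58,58,58,58,58,58,58,58])

```text
t: 13.95
tool_pos: [545.3, -26.4, 41.4]
ee_rot: [-0.47, -0.528, -0.469, 0.529]
contact_force: [3.7, -8.6, 3.0]
opening: 0.581
```

jog_arm(xyz=[[0,0,-0.01],[0,0,-0.02],[0,0,-0.03],[0,0,-0.035],[0,0,-0.035],[0,0,-0.035],[0,0,-0.035],[0,0,-0.035]], rotation=[[0,0,0],[0,0,0],[0,0,0],[0,0,0],[0,0,0],[0,0,0],[0,0,0],[0,0,0]], jaw=[58,58,58,58,58,58,58,58])

```text
t: 14.75
tool_pos: [545.7, -23.2, 41.5]
ee_rot: [-0.47, -0.528, -0.469, 0.529]
contact_force: [3.4, -9.5, 3.1]
opening: 0.586
```

Run:
```python
from h import *
F=[]
for i in range(4):
    im=optics.grab_frame("wrist");s=readout.get_state();F.append(s["contact_force"])
cv2.imwrite("pics/w7.png",im[:,:,::-1])
print(s["tool_pos"],s["t"],np.mean(F,0),s["opening"])
```

```text
[545.66979215 -23.20794711  41.47218797] 14.95 [ 2.86665072 -9.51417596  2.93725778] 0.5830215668584326
```

View pics/w7.png

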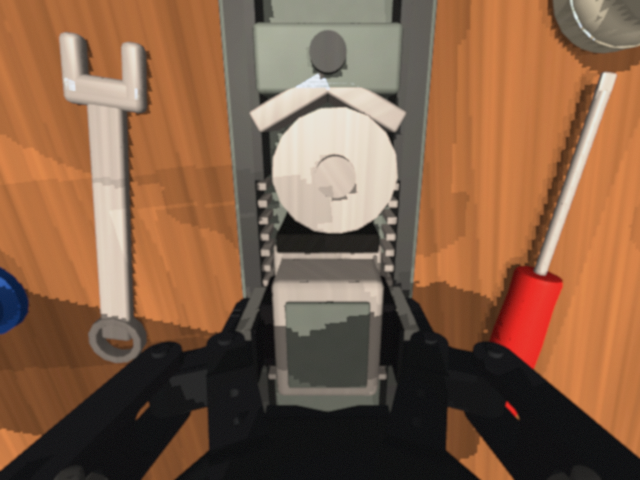

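About 15 mm from pad image and force. I'll push 1.5 mm further, then let go.

jog_arm(xyz=[[0,0.003,-0.008],[0,0.003,-0.015],[0,0.003,-0.015],[0,0.003,-0.015],[0,0.003,-0.015],[0,0.003,-0.015],[0,0.003,-0.015],[0,0.003,-0.015]], rotation=[[0,0,0],[0,0,0],[0,0,0],[0,0,0],[0,0,0],[0,0,0],[0,0,0],[0,0,0]], jaw=[58,58,58,58,100,100,100,100])

```text
t: 15.75
tool_pos: [545.0, -20.3, 41.0]
ee_rot: [-0.469, -0.528, -0.47, 0.529]
contact_force: [0.2, 0.1, -0.1]
opening: 1.001
```

jog_arm(xyz=[[0,0,0],[0,0,0],[0,0,0],[0,0,0],[0,0,0],[0,0,0],[0,0,0],[0,0,0]], rotation=[[0,0,0],[0,0,0],[0,0,0],[0,0,0],[0,0,0],[0,0,0],[0,0,0],[0,0,0]], jaw=[100,100,100,100,100,100,100,100])

```text
t: 16.55
tool_pos: [546.1, -20.7, 41.4]
ee_rot: [0.47, 0.529, 0.47, -0.529]
contact_force: [-0.6, 0.5, 0.9]
opening: 1.002
```

Run:
```python
from h import *
im=optics.grab_frame("wrist");s=readout.get_state()
cv2.imwrite("pics/w8.png",im[:,:,::-1])
print(s["tool_pos"],s["t"],s["contact_force"],s["opening"])
```

```text
[546.04578139 -20.7301028   41.41778504] 16.6 [-0.40078667  0.26683801  0.18782073] 0.9964679140110813
```

View pics/w8.png

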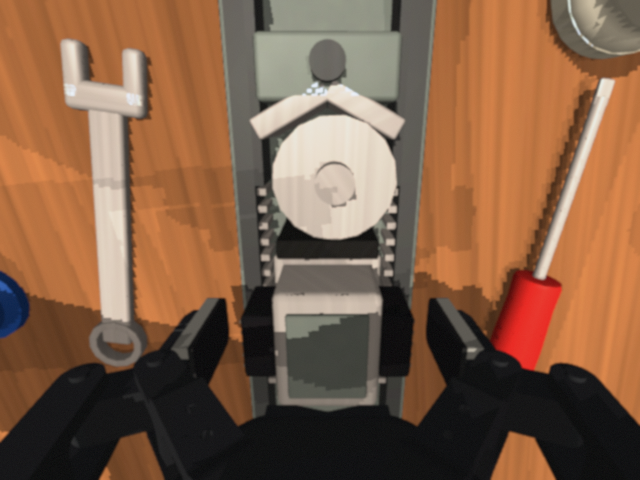

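The jaw sprang back about 4 mm to a notch and both buttons look fully out and symmetric. I'll retreat and check with numbers.

jog_arm(xyz=[[-0.08,0,0],[-0.18,0,0],[-0.3,0,0],[-0.45,0,0],[-0.6,0,0],[-0.75,0,0],[-0.9,0,0],[-1,0,0]], rotation=[[0,0,0],[0,0,0],[0,0,0],[0,0,0],[0,0,0],[0,0,0],[0,0,0],[0,0,0]], jaw=[100,100,100,100,100,100,100,100])

```text
t: 17.4
tool_pos: [546.8, -20.8, 143.7]
ee_rot: [0.47, 0.529, 0.469, -0.528]
contact_force: [-0.1, -0.5, -0.6]
opening: 0.999
```

jog_arm(xyz=[[-0.1,0,0.05],[-0.2,0,0.15],[-0.2,0,0.25],[-0.2,0,0.3],[-0.2,0,0.3],[-0.2,0,0.3],[-0.2,0,0.3],[-0.2,0,0.3]], rotation=[[0,0,0],[0,0,0],[0,0,0],[0,0,0],[0,0,0],[0,0,0],[0,0,0],[0,0,0]], jaw=[100,100,100,100,100,100,100,100])

```text
t: 18.2
tool_pos: [542.4, -50.3, 161.1]
ee_rot: [-0.47, -0.528, -0.47, 0.529]
contact_force: [0.2, 0.6, -1.9]
opening: 1.004
```

Run:
```python
from h import *
im=optics.grab_frame("wrist");s=readout.get_state()
cv2.imwrite("pics/w9.png",cv2.resize(im[40:310,200:450,::-1],(555,600),interpolation=cv2.INTER_CUBIC))
print(s["tool_pos"],s["t"],s["contact_force"])
```

```text
[542.45502125 -50.25953213 161.16862046] 18.25 [-0.27558536 -0.6828066  -0.82427125]
```

View pics/w9.png

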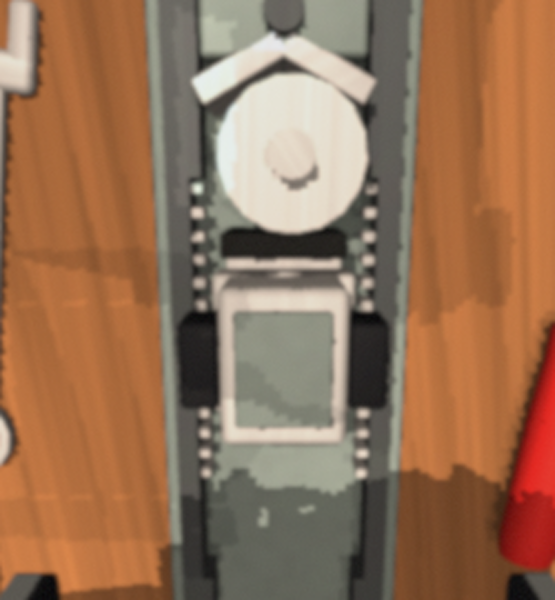

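Run:
```python
from h import *
u=lambda x,y,z: at_z("wrist",(200+x/2.22,40+y/2.2222),z)
for y in (330,390): print("btn width",np.linalg.norm((u(180,y,72)-u(387,y,72))[:2]))
f=(u(180,318,72)+u(387,318,72)+u(180,407,72)+u(387,407,72))/4
h=u(291,155,68); ax=np.array([.12,.993,0])
print("jaw",f,"hub",h,"dist",(h-f)@ax,"pad press ~",53+23-(h-f)@ax)
j=[u(220,285,79),u(350,285,79),u(347,443,79),u(223,443,79)];c=sum(j)/4;print("jaw from top",c,"press",76-(h-c)@ax)
```

```text
btn width 63.648990153947956
btn width 65.21689335244955
jaw [545.79561858 -23.27845554  72.        ] hub [555.11970214  37.16154433  68.        ] dist 61.1358099026556 pad press ~ 14.864190097344398
jaw from top [546.30427881 -22.80312575  79.        ] press 15.397231812658774
```

The buttons measure 64–65 mm apart, the same as before they were pressed, so both are out. The pad is in by about 12–15 mm, the hub is seated in the V and upright, and the robot is clear. I'm handing the job in.

```bash
python3 -c "
from plant import job
print(job.finish_job())"
```

```text
the job is handed in; nothing more can be done
None
```

The hub is clamped against the end stop and the job is handed in; no verdict is reported. I squeezed both buttons and slid the jaw about 76 mm until the pad had pushed the hub into the stop and was pressed in about 16 mm. When I let go, the jaw sprang back about 4 mm to a notch, and I withdrew the arm. The clock stood at about 18 s of the allowed 45 s.

**Last checks:**
- **Buttons:** they measure about 64–65 mm over their outer faces, as they did before pressing (nominal 66 mm), so both are out and locked.
- **Pad:** it is pressed in about 12–15 mm, within the allowed 5–20 mm. The two estimates differ a little: spring-back travel gives about 12 mm, the final picture 15 mm.
- **Hub:** it is upright in the V of the end stop.
- **Forces:** the most I read at the wrist was about 20 N, mostly vertical, as the fingers closed. Pushing the hub took about 10 N. After withdrawing, the force read about zero.
- **Other things on the bench:** I touched none of them, though I took no closing picture of the whole bench.

I viewed 11 pictures, one over the budget of 10.

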